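Build up an exhibit display stand on its post

ROBOT

A 6-joint arm with a two-finger parallel gripper is mounted at the origin on the work surface. World frame = base frame: x ahead of the robot, y to its left, z up, the work surface at z = 0. Lengths are in m, angles in rad, forces in N, time in s.
With the tool pointing down it reaches from about 0.35 to 0.975 m from the base axis. Payload 4.9 kg.
Tool frame: the origin (TCP) lies at the very end of the fingers, on their centre line; the grasp point (between the pads) lies 19 mm behind it (manip.hold_point_z is the distance from the TCP to the grasp point, in m); z points along the fingers, y is the direction in which the jaws open and shut (so a half turn about z gives the same grasp; the last joint's range is limited). The gripper opens to 85 mm and grips with 20 to 120 N. Pads are 22 mm wide; open, the fingers measure 114 mm over their backs; the gripper's body (76 mm by 85 mm) begins 54 mm behind the grasp point. The pads swing forward as they close: fully open they stand 13 mm farther back than shut.
Start: joints at [-1.376, 0.053, 1.613, -0, 1.476, -0.119], TCP at [0.193, -0.594, 0.231] pointing down, gripper open.
Joint ranges: [-3.01, 3.01], [-1.01, 2.22], [0.06, 2.58], [-1.02, 4.17], [0.09, 2.62], [-3.14, 3.14]. Speed limits (rad/s): [2.57, 2.57, 3.14, 3.14, 3.14, 3.14].

INTERFACE

Orientations are given as a unit quaternion [w, x, y, z].
In Python, from plant import manip gives the robot as it stands. The module is installed in compiled form; this text tells all that it offers.
- The arm moves only by the shell command python3 -m creep 'ROWS'. ROWS is JSON, a list of rows, each a list of 7 numbers: the turn, a rotation vector about the tool's x, y, z in degrees, then the shift along the tool's x, y, z in m, then the opening, from 0 (shut) to 1 (fully open). In form: [[ax, ay, az, tx, ty, tz, jaw], ...]. A call has 1 to 20 rows; each row shifts and turns the commanded pose from where the row before left it, along the tool's axes as they then stand; what a row does not reach is not made up. A row lasts 1/12 s, in which the tool goes at most 41.7 mm and 7.16 degrees, less where a joint would pass 70% of its speed; a pose out of reach is approached as far as the arm can. A call is refused whole if a number of a shift passes 0.0417 or a number of a turn 7.16, either way. A call with a gripper value outside its range is refused whole. The fingers move at their own pace and stop on an object; the grip force is fixed at half the most. Time passes only in rows, so rows that do not move let the fingers close. It gives the time, the measured TCP pose, the force and the opening at its end, in the units of the state.
- manip.state(): the state, without advancing time (a new reading comes with each control period).
- manip.grab_frame(name): name is "side" or "top"; returns the picture (420x560x3 uint8, blue, green, red); there is no depth.
- manip.get_calibration(name): a dict with "fx", "fy", "cx", "cy" (pixels), "xyz" and "attitude" of the camera in the world. Camera axes: x right, y down, z forward; pixel columns grow to the right and rows downward; lengths in m; the calibration is good to about 2 mm. A picture is of the moment at which its call begins. get_calibration takes no time and is no camera call.
- manip.job_done(): hands the job in, once; it reports no verdict.
Trained networks look in the newest picture that a camera, given by its name, has taken for a name from the list of things; names that differ only in an ending like _2 or _b are one class to them, and where a whole thing is asked for, a point or a joint stands for the part that bears it (a point fixed in the world has none). Each returns a list of dicts, best first, with "confidence" (0 to 1); they miss things now and then, are a little off and sometimes report something else, mostly with a low value. They report only what shows in the picture. A call takes as long as a camera call. They do not tell look-alikes from the thing itself.
- manip.cut_out(target, camera): "pixels" (420x560 bool, what is visible of it) and "rect" ([left, top, right, bottom] in pixels, round what is visible of it).
The state is a dict: "time": time; "joint_pos": joint angles; "joint_vel": joint speeds; "joint_efforts": joint torques, N m; "tool_pos": TCP position; "tool_rot": TCP orientation; "contact_force": force on the tool from outside, world axes, zero at the start; "ft_torque": the same for the moment, N m; "gripper_width": opening from 0.0 (shut) to 1.0 (fully open).
Only numpy, scipy, OpenCV 4.12 (cv2) and the standard library are available. Lean on these libraries where they do the work, as an engineer would, in place of code of your own. Each camera call takes 0.05 s, during which the arm holds its last target.

TASK

Build up the display stand: put the black spacer tube on the stand's steel post, then the red washer, then the brass bushing with its flange downward, in that order, each fully home on what lies below it. Lower each part down the post rather than letting it drop, and leave the other things on the table where they are.

Things in the scene. Friction and masses are not known exactly. Their poses are not given: they have to be found in the camera images.
- stand: Stand base: dark steel plate 120 x 120 x 8 mm, immovable, with an upright steel post in its centre, 16 mm in diameter. Origin: centre of the plate's underside, on the table; z up. Plate top 8 mm above the origin; post top 100 mm above it, the last 8 mm tapering to 8 mm diameter. Parts fully home have their undersides above the origin by: spacer 8, washer 68, bushing 80 mm.
- post_tip (a point): Centre of the top end of the stand's post, 100 mm above the table; z up.
- spacer: Black plastic tube, outside diameter 44 mm, bore 20 mm right through, 60 mm tall, 0.1 kg, standing upright on the table. Origin: centre of its underside, on the bore's axis; z up along the bore. When home, the post stands 32 mm above its top: hold it near its top to keep the post clear of the gripper's body.
- washer: Thick red plastic washer, outside diameter 60 mm, bore 20 mm, 12 mm thick, about 0.05 kg, lying flat on the table. Origin: centre of its underside; z up along the bore.
- bushing: Brass flanged bushing, 60 mm tall, about 0.45 kg, standing on its flange. Flange at the bottom: diameter 60 mm, 8 mm thick; above it a sleeve of outside diameter 36 mm. Bore 20 mm right through. Origin: centre of the flange's underside; z up along the bore.
- tape_roll: Bystander: roll of white paper tape lying flat, 90 mm outside diameter, 25 mm tall, hole 68 mm. Leave it where it is. Origin at the centre of its underside.
- cutter: Bystander: green cutter knife, about 150 mm long and 19 mm high, lying flat; x towards its blade. Leave it where it is. Origin on the table under the blade end of its handle, 20 mm from the handle's middle.
- clip: Bystander: black spring paper clip, 50 mm long, about 30 mm high. Leave it where it is. Origin at the centre of its underside.
- cork_block: Bystander: cork block 90 x 60 x 35 mm. Leave it where it is. Origin at the centre of its underside.
- glue_jar: Bystander: white jar with an orange label, 84 mm in diameter, 125 mm tall. Leave it where it is. Origin at the centre of its underside.
- bottle: Bystander: small white bottle, 44 mm in diameter, 110 mm tall. Leave it where it is. Origin at the centre of its underside.
- cradle: Bystander: bent black book cradle, about 100 x 90 mm, 85 mm high. Leave it where it is. Origin on the table beneath it.
Not all that is in view belongs to the job. What is shaped like the stand but purple is not meant.

How it is judged:
On the way, in this order (a step that is already met when the one before it is completed fails the run):
1. the spacer is home on the base plate, upright about the post (horizontal distance between spacer and post_tip below 0.005 m and z of spacer in the frame of stand below 0.011 m and angle between spacer's own z axis and vertical below 0.08 rad), for 0.2 s.
2. the washer lies home on the spacer, flat about the post (all of step 1 and horizontal distance between washer and post_tip below 0.005 m and z of washer in the frame of stand between 0.064 and 0.072 m and angle between washer's own z axis and vertical below 0.08 rad), for 0.2 s.
3. the bushing stands home on the washer, flange down, upright about the post (all of step 2 and horizontal distance between bushing and post_tip below 0.005 m and z of bushing in the frame of stand between 0.076 and 0.084 m and angle between bushing's own z axis and vertical below 0.08 rad), for 0.2 s.
At the end, for the whole second after the job is handed in: Spacer, washer, bushing on the post in that order upward, at rest (under 20 mm/s), each within 5 mm of the post's axis and 0.08 rad of upright, undersides above the stand's origin: spacer under 11 mm, washer 64 to 72 mm, bushing 76 to 84 mm (all of step 3 and linear speed of each of spacer, washer, bushing below 0.02 m/s); the robot touches nothing.
It fails at once if a part is let drop down the post (faster than 0.55 m/s within 15 mm of the post's axis, its underside below the post's top) ((horizontal distance between spacer and post_tip below 0.015 m and z of spacer in the frame of stand below 0.1 m and linear speed of spacer above 0.55 m/s) or (horizontal distance between washer and post_tip below 0.015 m and z of washer in the frame of stand below 0.1 m and linear speed of washer above 0.55 m/s) or (horizontal distance between bushing and post_tip below 0.015 m and z of bushing in the frame of stand below 0.1 m and linear speed of bushing above 0.55 m/s)).
It fails at once if a bystander is moved by more than 40 mm (distance of any of tape_roll, cutter, clip, cork_block, glue_jar, bottle, cradle from where it was at the start of the episode above 0.04 m).
It also fails if it takes over 72 s, if anything falls off the work surface, if the arm or the gripper's body presses on something with over 40 N, if the wrist force passes 120 N, or if a joint passes its speed limit or range.

## Working session

There is one attempt and no reset: what is moved stays moved. The work goes in short steps, Python scripts to look and compute and a shell command to move; the robot and the scene stay as the last step left them, time stands still between calls to the robot, and variables do not carry over. Pictures are saved under pics/ and viewed, and the job is handed in when it is done.

```bash
mkdir -p pics; python3 - <<'E'
from plant import manip
import cv2
s=manip.state(); print({k:(v if not hasattr(v,'round') else v) for k,v in s.items()})
for c in ["side","top"]:
    print(c,manip.get_calibration(c)); cv2.imwrite(f"pics/{c}0.png",manip.grab_frame(c))
print(manip.hold_point_z, manip.state()['time'])
E
```

```text
{'time': 0.0, 'joint_pos': array([-1.37602526e+00,  5.33525309e-02,  1.61431416e+00, -1.21579211e-05,
        1.47600038e+00, -1.19003587e-01]), 'joint_vel': array([ 0.00037193,  0.0003098 , -0.00016315,  0.00113452, -0.00028382,
       -0.00073922]), 'joint_efforts': array([-9.87126941e-05, -3.93672502e+01, -3.70179319e+01, -8.88870409e-05,
        7.08683452e-03,  1.17348478e-06]), 'tool_pos': array([ 0.19277878, -0.59386151,  0.23005366]), 'tool_rot': array([-1.03623622e-03,  9.87717784e-01,  1.56245012e-01, -4.53307044e-05]), 'contact_force': array([-0.60684143, -0.73868434,  0.19839971]), 'ft_torque': array([ 0.0084151 ,  0.00109854, -0.02957726]), 'gripper_width': 1.000119975106987}
side {'fx': 518.7219807074576, 'fy': 518.7219807074576, 'cx': 276.06670527947335, 'cy': 212.25903523200654, 'xyz': array([-0.31899228,  0.91242451,  0.82967189]), 'attitude': array([ 0.17752958, -0.30388456,  0.80906215, -0.4706972 ])}
top {'fx': 524.2796031381034, 'fy': 524.2796031381034, 'cx': 281.71691877057424, 'cy': 207.2366282243684, 'xyz': array([ 0.19445501, -0.0282497 ,  1.92466908]), 'attitude': array([ 0.06726127, -0.70253863,  0.70584726, -0.06078687])}
0.0187 0.1
```

View pics/side0.png

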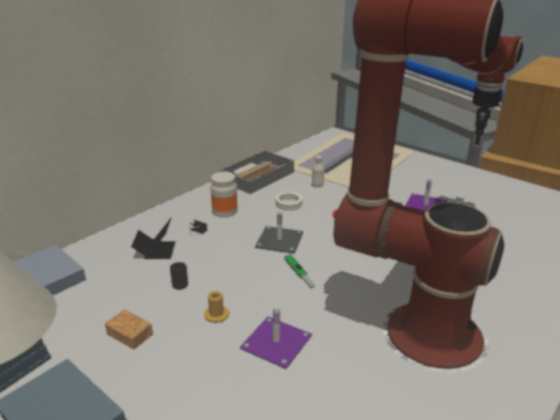

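View pics/top0.png

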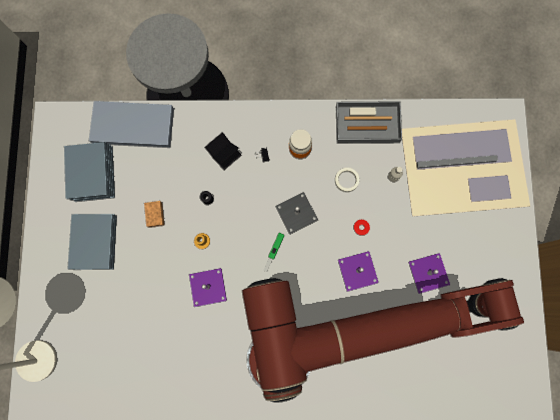

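```bash
cat > h.py <<'E'
from plant import manip
import numpy as np, cv2
from scipy.spatial.transform import Rotation as R
from scipy.optimize import least_squares
CAL={c:manip.get_calibration(c) for c in("side","top")}
def rot(q): return R.from_quat([q[1],q[2],q[3],q[0]]).as_matrix()
def proj(P,c):
    k=CAL[c]; p=(np.atleast_2d(P)-k['xyz'])@rot(k['attitude'])
    return np.c_[k['fx']*p[:,0]/p[:,2]+k['cx'],k['fy']*p[:,1]/p[:,2]+k['cy']]
def ray(uv,c):
    k=CAL[c]; d=rot(k['attitude'])@[(uv[0]-k['cx'])/k['fx'],(uv[1]-k['cy'])/k['fy'],1]
    return k['xyz'],d
def atz(uv,c,z):
    o,d=ray(uv,c); return o+d*(z-o[2])/d[2]
def ring(r,z,n=72):
    a=np.linspace(0,2*np.pi,n,endpoint=False); return np.c_[r*np.cos(a),r*np.sin(a),0*a+z]
MODEL={'spacer':[(22,0,60)],'washer':[(30,0,12)],'bushing':[(30,0,8),(18,8,60)]}
def model_mask(name,xyz,c,S=8,roi=None):
    l,t,r,b=roi; m=np.zeros(((b-t)*S,(r-l)*S),np.uint8)
    for rad,z0,z1 in MODEL[name]:
        P=np.r_[ring(rad/1e3,z0/1e3),ring(rad/1e3,z1/1e3)]+xyz
        uv=(proj(P,c)-[l-.5,t-.5])*S-.5
        cv2.fillConvexPoly(m,cv2.convexHull(np.round(uv).astype(np.int32)),255)
    return cv2.resize(m,(r-l,b-t),interpolation=cv2.INTER_AREA)/255.
E
python3 - <<'E'
from h import *
import pickle
D={}
for c in("top","side"):
    img=manip.grab_frame(c); D[c]=img
    for n in ["stand","spacer","washer","bushing","tape_roll","cutter","clip","cork_block","glue_jar","bottle","cradle"]:
        o=manip.cut_out(n,c); D[c,n]=o
        for q in o[:4]:
            p=q['pixels']; ys,xs=np.nonzero(p)
            if len(xs)==0: continue
            print(c,n,round(q['confidence'],2),q['rect'],(xs.mean().round(1),ys.mean().round(1)),atz((xs.mean(),ys.mean()),c,0).round(3)[:2])
pickle.dump(D,open('d0.pkl','wb')); print(manip.state()['time'])
a=cv2.resize(D['side'][170:370,130:330],None,fx=3,fy=3,interpolation=cv2.INTER_CUBIC);cv2.imwrite('pics/sc.png',a)
a=cv2.resize(D['top'][140:320,180:400],None,fx=3,fy=3,interpolation=cv2.INTER_CUBIC);cv2.imwrite('pics/tc.png',a)
E
```

```text
top stand 0.9 [278.7, 191.6, 315.5, 236.7] (np.float64(296.0), np.float64(212.8)) [ 0.526 -0.064]
top stand 0.89 [337.4, 249.6, 374.5, 293.3] (np.float64(357.4), np.float64(271.1)) [ 0.309 -0.286]
top stand 0.89 [410.3, 254.8, 450.6, 296.5] (np.float64(428.5), np.float64(273.1)) [ 0.301 -0.545]
top stand 0.59 [186.6, 272.7, 226.4, 302.9] (np.float64(206.8), np.float64(287.3)) [0.253 0.262]
top spacer 0.74 [262.7, 233.7, 280.7, 268.1] (np.float64(273.2), np.float64(251.3)) [0.383 0.021]
top spacer 0.62 [198.9, 190.9, 212.3, 204.4] (np.float64(205.8), np.float64(197.5)) [0.586 0.273]
top washer 0.59 [350.9, 217.8, 368.8, 235.7] (np.float64(360.3), np.float64(227.4)) [ 0.47  -0.302]
top bushing 0.56 [195.2, 229.8, 211.2, 251.5] (np.float64(201.8), np.float64(240.5)) [0.424 0.284]
top tape_roll 0.62 [340.2, 168.3, 357.7, 192.2] (np.float64(348.9), np.float64(174.8)) [ 0.67  -0.265]
top cutter 0.74 [266.1, 230.8, 282.1, 270.3] (np.float64(273.7), np.float64(250.0)) [0.387 0.019]
top clip 0.68 [199.9, 189.0, 214.4, 202.3] (np.float64(206.4), np.float64(197.7)) [0.585 0.271]
top cork_block 
[... 1603 characters left out ...]
 0.57 [191.0, 221.4, 210.4, 233.6] (np.float64(199.3), np.float64(226.9)) [0.762 0.039]
side cork_block 0.57 [105.8, 308.4, 152.5, 349.3] (np.float64(129.1), np.float64(329.1)) [0.539 0.451]
side cork_block 0.5 [133.2, 218.2, 176.4, 264.7] (np.float64(153.9), np.float64(244.7)) [0.787 0.193]
side glue_jar 0.95 [211.7, 169.7, 239.9, 219.2] (np.float64(223.9), np.float64(194.9)) [ 0.859 -0.159]
side bottle 0.54 [310.8, 158.7, 322.4, 187.0] (np.float64(317.9), np.float64(172.7)) [ 0.724 -0.514]
side cradle 0.72 [254.9, 211.1, 304.5, 254.2] (np.float64(279.5), np.float64(237.9)) [ 0.534 -0.076]
side cradle 0.67 [131.4, 221.0, 177.5, 266.2] (np.float64(154.2), np.float64(245.3)) [0.784 0.194]
1.3
```

View pics/sc.png

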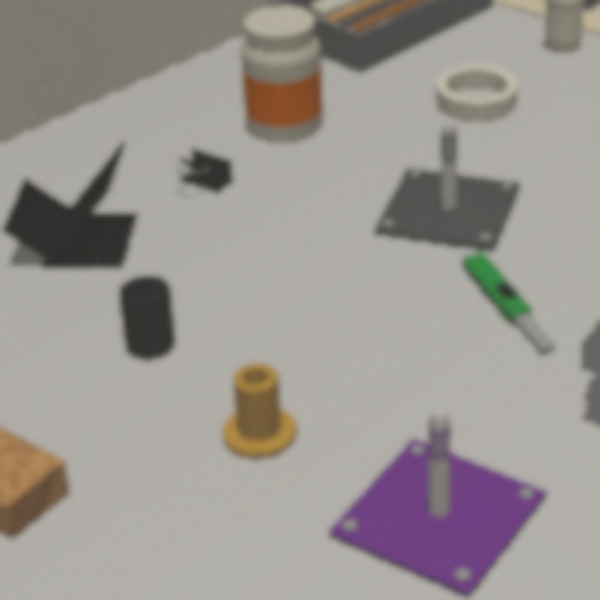

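View pics/tc.png

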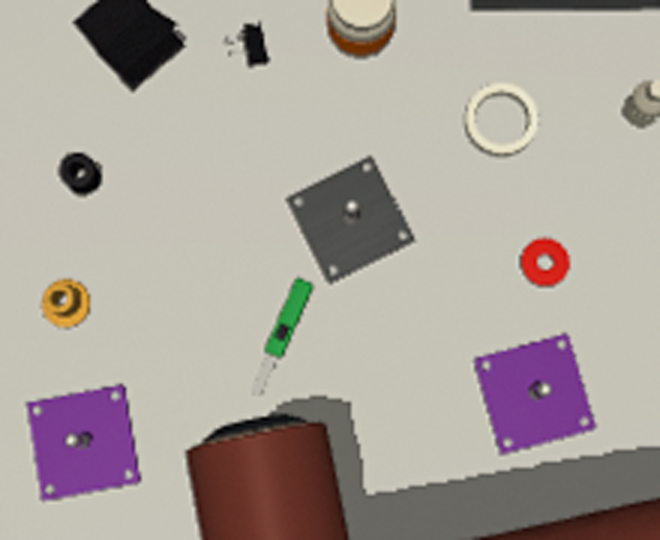

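```bash
cat >> h.py <<'E'
def soft(img,name,roi):
    l,t,r,b=roi; a=img[t:b,l:r].astype(float)
    if name=='spacer': v=a.mean(2); 
    elif name=='stand': v=a.mean(2)
    else: v=-(a.max(2)-a.min(2))
    lo=np.percentile(v,3); hi=np.median(np.r_[v[0],v[-1],v[:,0],v[:,-1]])
    return np.clip((hi-v)/(hi-lo),0,1.1)
def fit(name,img,c,roi,x0,z=0.):
    o=soft(img,name,roi)
    def cost(p):
        m=cv2.GaussianBlur(model_mask(name,np.array([p[0],p[1],z]),c,roi=roi),(0,0),.7)
        return ((m-o)**2).sum()
    from scipy.optimize import minimize
    best=minimize(cost,x0,method='Nelder-Mead',options=dict(initial_simplex=[x0,np.add(x0,[.01,0]),np.add(x0,[0,.01])],xatol=1e-4,fatol=1e-4))
    return best.x,best.fun/o.sum()
E
python3 - <<'E'
from h import *
import pickle
D=pickle.load(open('d0.pkl','rb'))
for n,c,roi,x0 in [('spacer','top',(192,183,222,213),(.58,.27)),('spacer','side',(160,250,200,300),(.58,.27)),
 ('bushing','top',(188,226,217,256),(.424,.28)),('bushing','side',(195,280,240,330),(.424,.28)),('washer','top',(345,212,378,243),(.47,-.3))]:
    x,f=fit(n,D[c],c,roi,np.array(x0)); print(n,c,x.round(4),round(f,3))
# stand: plate square fit
from scipy.optimize import minimize
for c,roi in [('top',(270,183,325,243)),('side',(245,222,315,258))]:
    o=soft(D[c],'stand',roi); l,t,r,b=roi
    a=D[c][t:b,l:r].astype(float).mean(2)
    def mask(p,S=8):
        m=np.zeros(((b-t)*S,(r-l)*S),np.uint8); cs,sn=np.cos(p[2]),np.sin(p[2])
        Q=np.array([[x,y,z] for x in(-.06,.06) for y in(-.06,.06) for z in(0,.008)])@np.array([[cs,sn,0],[-sn,cs,0],[0,0,1]])+[p[0],p[1],0]
        cv2.fillConvexPoly(m,cv2.convexHull(np.round((proj(Q,c)-[l-.5,t-.5])*S-.5).astype(np.int32)),255)
        return cv2.GaussianBlur(cv2.resize(m,(r-l,b-t),interpolation=cv2.INTER_AREA)/255.,(0,0),.7)
    obs=np.clip((np.percentile(a,95)-a)/(np.percentile(a,95)-np.percentile(a,15)),0,1)
    cost=lambda p:np.abs(mask(p)-obs).sum()
    R_=min((minimize(cost,[.525,-.07,y],method='Nelder-Mead',options=dict(initial_simplex=[[.525,-.07,y],[.54,-.07,y],[.525,-.055,y],[.525,-.07,y+.2]],xatol=1e-4,fatol=1e-3)) for y in(-.4,0,.4)),key=lambda q:q.fun)
    print('stand',c,R_.x.round(4),R_.fun,proj([R_.x[0],R_.x[1],.1],c))
a=cv2.resize(D['side'][200:260,250:310],None,fx=10,fy=10,interpolation=cv2.INTER_NEAREST)
b=cv2.resize(D['top'][190:235,275:320],(600,600),interpolation=cv2.INTER_NEAREST)
cv2.imwrite('pics/st.png',cv2.resize(np.hstack([a,b]),(800,400),interpolation=cv2.INTER_AREA))
E
```

```text
spacer top [0.5799 0.2663] 0.05
spacer side [0.5811 0.2661] 0.218
bushing top [0.4232 0.2847] 0.239
bushing side [0.4258 0.2825] 0.184
washer top [ 0.4711 -0.305 ] 0.174
stand top [ 0.5254 -0.0652  0.46  ] 165.6927079177978 [[296.728019   208.16263514]]
stand side [ 0.5274 -0.0667  0.4634] 144.85846926467846 [[279.30910708 210.62607369]]
```

View pics/st.png

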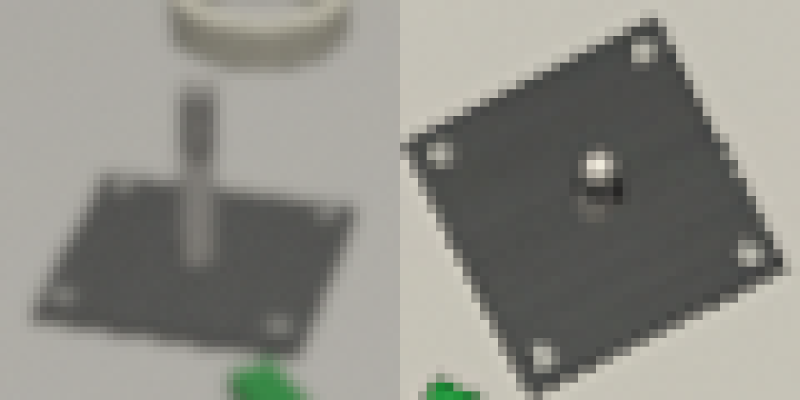

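Candidates: the stand is the dark plate at top (297,212), and its purple look-alikes are at top (208,287), (357,271) and (429,272). The spacer is the black tube at top (207,197); the clip at (264,155) and cradle at (223,151) are also black. The washer (361,227) and bushing (202,240) have no look-alikes. The close crops show the black tube with a bore and the dark grey plate with a steel post, so I'm going with those.

```bash
cat > go.py <<'E'
import sys
from h import *
t=np.array([float(v) for v in sys.argv[1:4]]); s=manip.state()
M=rot(s['tool_rot']); d=M.T@(t-s['tool_pos'])
print('t',round(s['time'],2),'pos',s['tool_pos'].round(4),'F',s['contact_force'].round(1),'w',round(s['gripper_width'],3),'tool d',d.round(4),'norm',round(np.linalg.norm(d),4))
print('x axis',M[:,0].round(3),'z axis',M[:,2].round(4),'q',s['joint_pos'].round(2))
E
python3 -m creep '[[0,0,0,0.0264,-0.0291,0,1],[0,0,0,0.0264,-0.0291,0,1],[0,0,0,0.0264,-0.0291,0,1],[0,0,0,0.0264,-0.0291,0,1],[0,0,0,0.0264,-0.0291,0,1],[0,0,0,0.0264,-0.0291,0,1],[0,0,0,0.0264,-0.0291,0,1],[0,0,0,0.0264,-0.0291,0,1],[0,0,0,0.0264,-0.0291,0,1],[0,0,0,0.0264,-0.0291,0,1],[0,0,0,0.0264,-0.0291,0,1],[0,0,0,0.0264,-0.0291,0,1],[0,0,0,0.0264,-0.0291,0,1],[0,0,0,0.0264,-0.0291,0,1],[0,0,0,0.0264,-0.0291,0,1],[0,0,0,0.0264,-0.0291,0,1],[0,0,0,0.0264,-0.0291,0,1],[0,0,0,0.0264,-0.0291,0,1],[0,0,0,0.0264,-0.0291,0,1],[0,0,0,0.0264,-0.0291,0,1]]'
python3 go.py .5805 .2662 .12
```

```text
time: 2.97
tool_pos: [0.5159, 0.1243, 0.2315]
tool_rot: [0.0, 0.988, 0.157, 0.0]
contact_force: [1.1, -1.2, 0.7]
gripper_width: 1.002
t 2.97 pos [0.5159 0.1243 0.2315] F [ 1.1 -1.2  0.7] w 1.002 tool d [ 0.1052 -0.115   0.1116] norm 0.1917
x axis [0.951 0.309 0.001] z axis [ 7.e-04 -1.e-04 -1.e+00] q [ 0.1  -0.18  1.83 -0.    1.49  1.35]
```

```bash
python3 -m creep '[[0,0,0,0.021,-0.023,0.0223,1],[0,0,0,0.021,-0.023,0.0223,1],[0,0,0,0.021,-0.023,0.0223,1],[0,0,0,0.021,-0.023,0.0223,1],[0,0,0,0.015,-0.016,0.0223,1],[0,0,0,0,0,0,1],[0,0,0,0,0,0,1]]' >/dev/null
python3 go.py .5805 .2662 .032
```

```text
t 3.55 pos [0.5751 0.2558 0.1174] F [ 0.5  1.  -0.1] w 1.003 tool d [ 0.0087 -0.0082  0.0854] norm 0.0862
x axis [ 0.951  0.31  -0.005] z axis [-0.0042 -0.0016 -1.    ] q [ 0.3   0.16  1.69 -0.    1.29  1.56]
```

```bash
python3 -m creep '[[0,0,0,0.0087,-0.0082,0,1],[0,0,0,0,0,0.02,1],[0,0,0,0,0,0.0225,1],[0,0,0,0,0,0.0225,1],[0,0,0,0,0,0.0204,1],[0,0,0,0,0,0,1],[0,0,0,0,0,0,1],[0,0,0,0,0,0,1]]' >/dev/null
python3 go.py .5805 .2662 .032
python3 - <<'E'
from h import *
a=manip.grab_frame('side')
cv2.imwrite('pics/g1.png',cv2.resize(a[180:320,100:290],None,fx=4,fy=4,interpolation=cv2.INTER_CUBIC))
E
```

```text
t 4.22 pos [0.5839 0.2661 0.0372] F [ 0.1 -0.3  0.2] w 0.999 tool d [-0.0032 -0.0011  0.0051] norm 0.0062
x axis [0.951 0.308 0.004] z axis [ 0.0039  0.0013 -1.    ] q [0.31 0.27 1.71 0.   1.15 1.57]
```

View pics/g1.png

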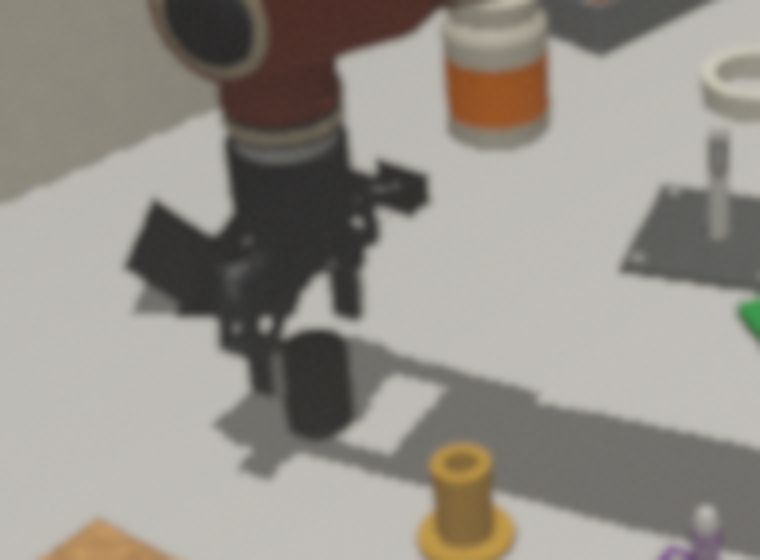

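The picture shows the open fingers straddling the black tube at side (180,276), with nothing else near them.

```bash
python3 go.py .5805 .2662 .034;python3 -m creep '[[0,0,0,-0.0025,-0.0005,0.003,1],[0,0,0,0,0,0,1],[0,0,0,0,0,0,1]]' >/dev/null
python3 go.py .5805 .2662 .034
```

```text
t 4.27 pos [0.5841 0.2663 0.0375] F [-0.2 -0.1  0.2] w 1.002 tool d [-0.0034 -0.001   0.0035] norm 0.005
x axis [0.951 0.308 0.005] z axis [ 0.0046  0.0015 -1.    ] q [ 0.31  0.27  1.71 -0.    1.15  1.57]
t 4.52 pos [0.5798 0.2657 0.0322] F [ 0.2 -0.2 -0.1] w 1.0 tool d [ 0.0009 -0.0003 -0.0018] norm 0.002
x axis [0.951 0.309 0.001] z axis [ 1.e-03  4.e-04 -1.e+00] q [0.31 0.27 1.72 0.   1.15 1.57]
```

```bash
python3 -m creep '[[0,0,0,0,0,-0.0015,1],[0,0,0,0,0,0,0],[0,0,0,0,0,0,0],[0,0,0,0,0,0,0],[0,0,0,0,0,0,0],[0,0,0,0,0,0,0],[0,0,0,0,0,0,0],[0,0,0,0,0,0,0],[0,0,0,0,0,0,0]]'
python3 go.py .5805 .2662 .2
```

```text
time: 5.27
tool_pos: [0.58, 0.2657, 0.0334]
tool_rot: [-0.0, 0.988, 0.156, 0.001]
contact_force: [1.0, 1.0, 2.7]
gripper_width: 0.498
t 5.27 pos [0.58   0.2657 0.0334] F [1.  1.  2.7] w 0.498 tool d [ 0.0008 -0.0003 -0.1666] norm 0.1666
x axis [0.951 0.309 0.001] z axis [ 1.e-03  3.e-04 -1.e+00] q [0.31 0.27 1.72 0.   1.15 1.57]
```

```bash
python3 -m creep '[[0,0,0,0,0,-0.015,0],[0,0,0,0,0,-0.025,0],[0,0,0,0,0,-0.03,0],[0,0,0,0,0,-0.03,0],[0,0,0,0,0,-0.03,0],[0,0,0,-0.01,0.02,-0.01,0],[0,0,0,-0.0154,0.03,0,0],[0,0,0,-0.0154,0.03,0,0],[0,0,0,-0.0154,0.03,0,0],[0,0,0,-0.0154,0.03,0,0],[0,0,0,-0.0154,0.03,0,0],[0,0,0,-0.0154,0.03,0,0],[0,0,0,-0.0154,0.03,0,0],[0,0,0,-0.0154,0.03,0,0],[0,0,0,-0.012,0.024,0,0],[0,0,0,-0.005,0.012,0,0],[0,0,0,0,0,0,0],[0,0,0,0,0,0,0],[0,0,0,0,0,0,0]]'
python3 go.py .5264 -.066 .165
python3 - <<'E'
from h import *
for c,r in(('side',(110,300,190,360)),('top',(150,260,230,360))):
    a=manip.grab_frame(c); cv2.imwrite(f'pics/p1{c}r.png',a)
    cv2.imwrite(f'pics/p1{c}.png',cv2.resize(a[r[0]:r[1],r[2]:r[3]],None,fx=4,fy=4,interpolation=cv2.INTER_CUBIC))
E
```

```text
time: 6.85
tool_pos: [0.528, -0.0614, 0.1729]
tool_rot: [-0.0, 0.988, 0.157, -0.0]
contact_force: [0.1, 0.6, -0.9]
gripper_width: 0.497
t 6.85 pos [ 0.528  -0.0614  0.1729] F [ 0.1  0.6 -0.9] w 0.497 tool d [-0.0029  0.0039  0.0079] norm 0.0093
x axis [ 0.951  0.309 -0.   ] z axis [-3.e-04  8.e-04 -1.e+00] q [-0.26 -0.13  1.89  0.    1.38  1.  ]
```

View pics/p1side.png

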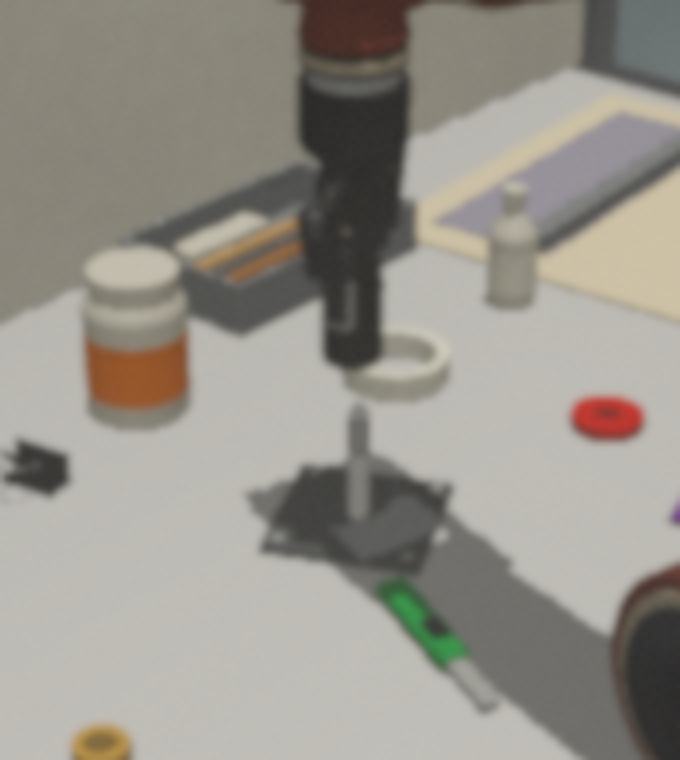

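View pics/p1top.png

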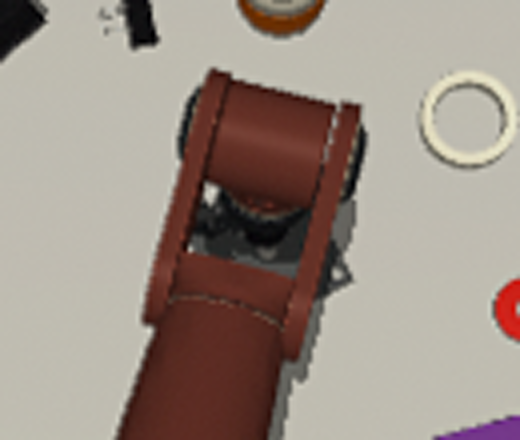

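```bash
python3 - <<'E'
from h import *
D=__import__('pickle').load(open('d0.pkl','rb'))
a=cv2.imread('pics/p1sider.png'); s=manip.state(); p=s['tool_pos']
b=a.mean(2)
print('washer side',fit('washer',a,'side',(325,200,358,227),np.array([.472,-.305])))
# rows across lower spacer and post: dark edge profiles
for r in (188,192,195,198,200,202): print(r,b[r,262:296].astype(int))
print('pred bottom centre/hull')
P=ring(.022,0)+[p[0],p[1],p[2]-.0334]; uv=proj(P,'side'); print(uv.min(0),uv.max(0))
P=ring(.022,0.03)+[p[0],p[1],p[2]-.0334]; uv=proj(P,'side'); print(uv.min(0),uv.max(0))
for r in (213,216,220,225,230): print(r,b[r,270:292].astype(int))
for st in([.5254,-.0652],[.5274,-.0667],[.5264,-.066]): print(proj([[*st,.1],[*st,.07],[*st,.05]],'side').round(1).tolist())
E
```

```text
washer side (array([ 0.47402417, -0.30885867]), np.float64(0.1525795228117868))
188 [146 160 170 177 180 181 178 164 133  91  59  54  54  62  75  83  79  63
  53  51  50  55  82 127 161 178 183 183 183 182 184 183 184 183]
192 [183 183 183 183 183 182 178 165 134  92  68  67  70  75  79  75  66  55
  53  51  52  56  84 129 163 179 183 184 184 186 188 190 190 190]
195 [183 183 183 182 182 182 178 164 132  87  56  49  50  52  50  52  51  50
  51  50  52  53  67  96 123 137 140 140 141 142 141 141 143 150]
198 [183 183 183 183 183 183 180 169 141  97  61  53  50  53  51  52  53  49
  51  52  51  56  75 103 126 138 142 143 144 143 141 140 136 133]
200 [183 183 183 183 184 183 182 178 164 138 109  85  70  61  54  54  56  57
  61  71  85 106 132 157 169 174 175 175 175 175 175 172 166 159]
202 [183 183 183 183 183 184 184 183 182 178 172 162 144 121  99  94  93 101
 117 138 158 173 181 185 186 187 187 187 188 187 187 188 188 188]
pred bottom centre/hull
[270.03751957 195.46286058] [285.63592569 202.82313104]
[269.96307422 186.07111805] [285.72106529 193.25630914]
213 [184 183 184 184 183 181 171 152 132 126 128 139 161 178 184 184 184 185
 185 184 185 184]
216 [185 184 184 184 183 178 158 127 107 105 106 116 150 175 183 184 184 185
 184 185 184 185]
220 [185 185 184 184 184 178 158 126 107 105 106 118 151 175 183 184 185 185
 184 185 184 185]
225 [170 168 164 163 160 149 133 122 121 124 123 119 115 113 114 118 126 139
 155 170 179 182]
230 [ 67  64  65  66  66  70  84 106 119 125 121 111  93  74  66  67  67  68
  70  72  70  72]
[[279.5, 211.0], [279.5, 220.1], [279.4, 226.0]]
[[279.3, 210.6], [279.3, 219.7], [279.3, 225.6]]
[[279.4, 210.8], [279.4, 219.9], [279.4, 225.8]]
```

```bash
python3 -m creep '[[0,0,0,-0.0029,0.0039,0.012,0],[0,0,0,0,0,0.01,0],[0,0,0,0,0,0,0],[0,0,0,0,0,0,0],[0,0,0,0,0,0,0]]'
python3 go.py .5264 -.066 .138
```

```text
time: 7.37
tool_pos: [0.5262, -0.0667, 0.1504]
tool_rot: [-0.0, 0.988, 0.156, -0.0]
contact_force: [0.0, 0.1, -0.5]
gripper_width: 0.496
t 7.37 pos [ 0.5262 -0.0667  0.1504] F [ 0.   0.1 -0.5] w 0.496 tool d [ 0.0004 -0.0006  0.0124] norm 0.0124
x axis [ 0.951  0.309 -0.001] z axis [-1.e-03  3.e-04 -1.e+00] q [-0.27 -0.11  1.91  0.    1.34  0.99]
```

Lowering over the tip (spacer underside to about 0.09) and reading the force.

```bash
python3 -m creep '[[0,0,0,0.0004,-0.0006,0.01,0],[0,0,0,0,0,0.008,0],[0,0,0,0,0,0.006,0],[0,0,0,0,0,0,0]]'
python3 -m creep '[[0,0,0,0,0,0.006,0],[0,0,0,0,0,0.006,0],[0,0,0,0,0,0,0]]'
python3 go.py .5264 -.066 .0415
```

```text
time: 7.7
tool_pos: [0.5253, -0.0659, 0.1245]
tool_rot: [-0.001, 0.988, 0.156, -0.002]
contact_force: [-0.2, 0.9, -1.6]
gripper_width: 0.497
time: 7.95
tool_pos: [0.5258, -0.0661, 0.1134]
tool_rot: [-0.0, 0.988, 0.156, -0.001]
contact_force: [-1.1, 0.0, -2.0]
gripper_width: 0.493
t 7.95 pos [ 0.5258 -0.0661  0.1134] F [-1.1  0.  -2. ] w 0.493 tool d [0.0007 0.0002 0.0719] norm 0.0719
x axis [ 0.951  0.309 -0.002] z axis [-2.2e-03  6.0e-04 -1.0e+00] q [-0.27 -0.07  1.94 -0.    1.28  0.99]
```

```bash
python3 -m creep '[[0,0,0,0,0,0.012,0],[0,0,0,0,0,0.012,0],[0,0,0,0,0,0.012,0],[0,0,0,0,0,0.012,0],[0,0,0,0,0,0.012,0],[0,0,0,0,0,0.006,0],[0,0,0,0,0,0,0],[0,0,0,0,0,0,0]]'
python3 go.py .5264 -.066 .0415
```

```text
time: 8.62
tool_pos: [0.5264, -0.0662, 0.0483]
tool_rot: [-0.0, 0.988, 0.156, -0.0]
contact_force: [0.8, -0.5, -1.0]
gripper_width: 0.496
t 8.62 pos [ 0.5264 -0.0662  0.0483] F [ 0.8 -0.5 -1. ] w 0.496 tool d [ 0.0001 -0.0002  0.0068] norm 0.0068
x axis [ 0.951  0.309 -0.001] z axis [-1.e-03  3.e-04 -1.e+00] q [-0.27  0.02  1.97  0.    1.15  0.99]
```

```bash
python3 -m creep '[[0,0,0,0,0,0.003,0],[0,0,0,0,0,0.003,0],[0,0,0,0,0,0.001,0],[0,0,0,0,0,0,0],[0,0,0,0,0,0,0]]'
python3 go.py .5264 -.066 .0415
```

```text
time: 9.03
tool_pos: [0.5268, -0.0663, 0.0421]
tool_rot: [0.0, 0.988, 0.156, 0.0]
contact_force: [0.2, -0.1, -0.6]
gripper_width: 0.495
t 9.03 pos [ 0.5268 -0.0663  0.0421] F [ 0.2 -0.1 -0.6] w 0.495 tool d [-0.0003 -0.0004  0.0006] norm 0.0008
x axis [0.951 0.309 0.   ] z axis [ 4.e-04 -1.e-04 -1.e+00] q [-0.27  0.03  1.98  0.    1.14  0.99]
```

```bash
python3 -m creep '[[0,0,0,0,0,0.0015,0],[0,0,0,0,0,0,0],[0,0,0,0,0,0,0]]'
python3 -m creep '[[0,0,0,0,0,0.001,0],[0,0,0,0,0,0,0],[0,0,0,0,0,0,0]]'
```

```text
time: 9.28
tool_pos: [0.5273, -0.0663, 0.0413]
tool_rot: [0.0, 0.988, 0.156, 0.001]
contact_force: [-0.6, 0.1, 4.0]
gripper_width: 0.491
time: 9.53
tool_pos: [0.5274, -0.0663, 0.0413]
tool_rot: [0.0, 0.988, 0.156, 0.0]
contact_force: [-3.5, 1.6, 9.5]
gripper_width: 0.496
```

```bash
python3 -m creep '[[0,0,0,0,0,0,1],[0,0,0,0,0,0,1],[0,0,0,0,0,0,1],[0,0,0,0,0,0,1],[0,0,0,0,0,0,1],[0,0,0,0,0,-0.01,1],[0,0,0,0,0,-0.02,1],[0,0,0,0,0,-0.03,1],[0,0,0,0,0,-0.03,1],[0,0,0,0,0,-0.03,1],[0,0,0,-0.005,0.01,-0.01,1],[0,0,0,-0.016,0.0265,0,1],[0,0,0,-0.016,0.0265,0,1],[0,0,0,-0.016,0.0265,0,1],[0,0,0,-0.016,0.0265,0,1],[0,0,0,-0.016,0.0265,0,1],[0,0,0,-0.016,0.0265,0,1],[0,0,0,-0.016,0.0265,0,1],[0,0,0,-0.01,0.016,0,1],[0,0,0,0,0,0,1]]'
python3 go.py .4726 -.307 .08
python3 - <<'E'
from h import *
for c,r in(('side',(130,320,190,390)),('top',(150,260,230,390))):
    a=manip.grab_frame(c); cv2.imwrite(f'pics/p2{c}r.png',a)
    cv2.imwrite(f'pics/p2{c}.png',cv2.resize(a[r[0]:r[1],r[2]:r[3]],None,fx=4,fy=4,interpolation=cv2.INTER_CUBIC))
E
```

```text
time: 11.2
tool_pos: [0.4697, -0.3102, 0.1693]
tool_rot: [0.001, 0.988, 0.154, -0.0]
contact_force: [-0.2, -0.3, 1.0]
gripper_width: 1.0
t 11.2 pos [ 0.4697 -0.3102  0.1693] F [-0.2 -0.3  1. ] w 1.0 tool d [ 0.0038 -0.0022  0.0893] norm 0.0894
x axis [ 0.952  0.305 -0.001] z axis [-7.0e-04 -1.1e-03 -1.0e+00] q [-0.72 -0.05  1.82 -0.    1.37  0.55]
```

View pics/p2side.png

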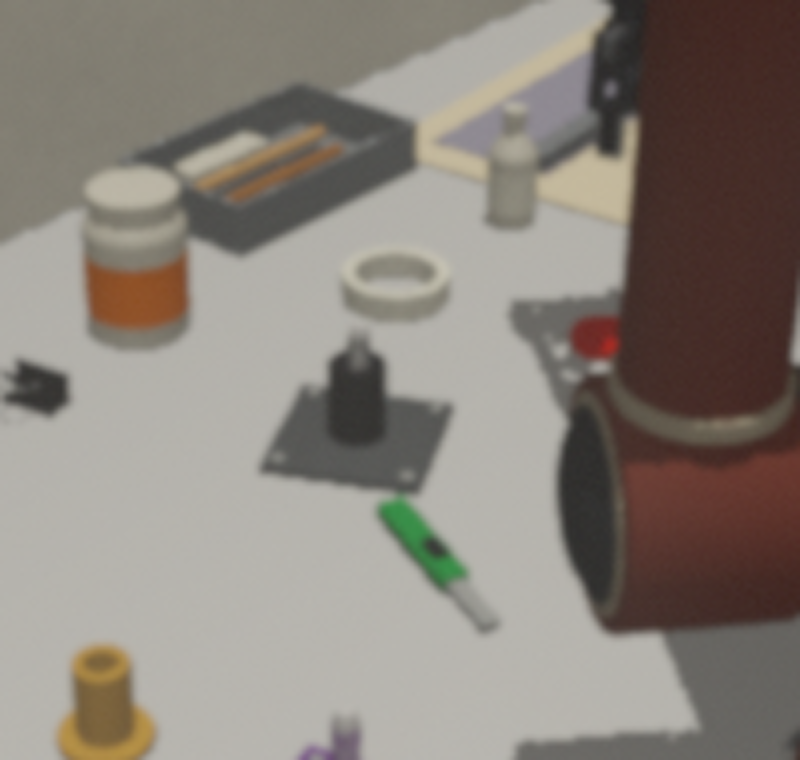

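View pics/p2top.png

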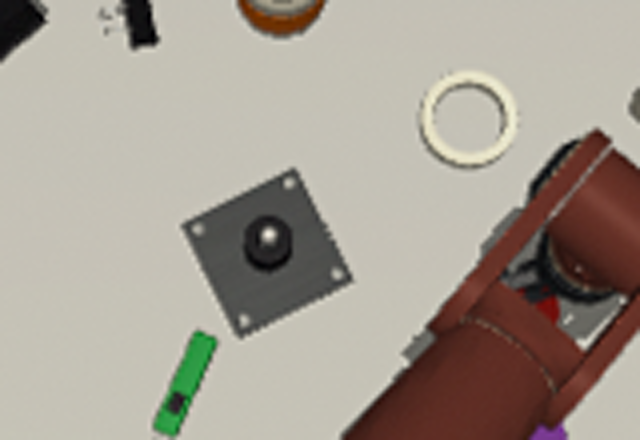

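The spacer is seated on the dark stand: side (280,230), top (297,211), with the post showing above it. Now down to the washer.

```bash
python3 -m creep '[[0,0,0,0.0038,-0.0022,0.02,1],[0,0,0,0,0,0.03,1],[0,0,0,0,0,0.03,1],[0,0,0,0,0,0.03,1],[0,0,0,0,0,0.02,1],[0,0,0,0,0,0.015,1],[0,0,0,0,0,0.01,1],[0,0,0,0,0,0,1],[0,0,0,0,0,0,1],[0,0,0,0,0,0,1]]'
python3 go.py .4726 -.307 0
python3 - <<'E'
from h import *
for c,r in(('side',(130,250,250,400)),('top',(180,280,300,420))):
    a=manip.grab_frame(c)
    cv2.imwrite(f'pics/p3{c}.png',cv2.resize(a[r[0]:r[1],r[2]:r[3]],None,fx=5,fy=5,interpolation=cv2.INTER_CUBIC))
E
```

```text
time: 12.13
tool_pos: [0.4751, -0.3037, 0.0158]
tool_rot: [0.001, 0.988, 0.157, 0.001]
contact_force: [-0.3, -0.2, -0.3]
gripper_width: 0.995
t 12.13 pos [ 0.4751 -0.3037  0.0158] F [-0.3 -0.2 -0.3] w 0.995 tool d [-0.0034  0.0024  0.0158] norm 0.0163
x axis [0.951 0.309 0.001] z axis [ 0.0018 -0.0014 -1.    ] q [-0.7   0.14  1.91  0.    1.09  0.56]
```

View pics/p3side.png

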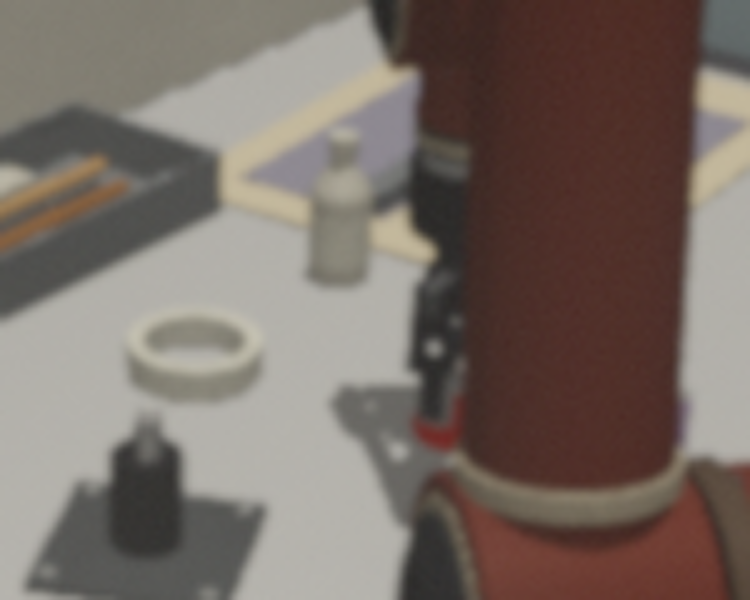

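View pics/p3top.png

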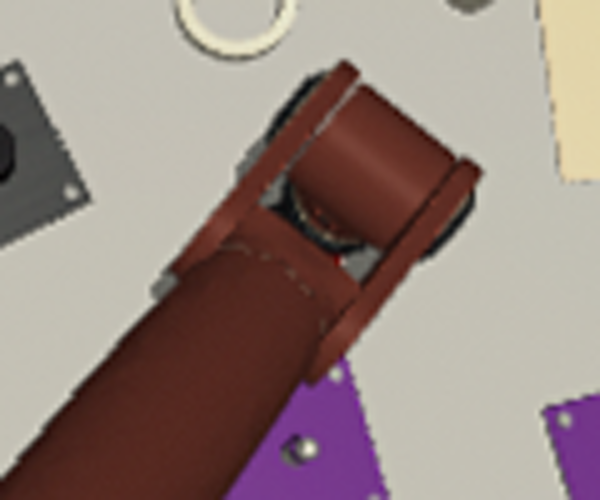

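Here the arm hides most of the washer, with a red sliver left at side (338,216). The force reads zero, so I'll continue on the measured position.

```bash
python3 -m creep '[[0,0,0,-0.003,0.002,0.004,1],[0,0,0,0,0,0.004,1],[0,0,0,0,0,0.004,1],[0,0,0,0,0,0,1],[0,0,0,0,0,0,1],[0,0,0,0,0,0,1],[0,0,0,0,0,0,1]]'
python3 go.py .4726 -.307 0
```

```text
time: 12.82
tool_pos: [0.4719, -0.3062, 0.0025]
tool_rot: [0.0, 0.988, 0.156, 0.0]
contact_force: [-0.1, 0.1, 1.0]
gripper_width: 1.0
t 12.82 pos [ 0.4719 -0.3062  0.0025] F [-0.1  0.1  1. ] w 1.0 tool d [0.0004 0.0009 0.0025] norm 0.0027
x axis [0.951 0.309 0.   ] z axis [ 1.e-04 -1.e-04 -1.e+00] q [-0.71  0.16  1.91  0.    1.07  0.55]
```

```bash
python3 -m creep '[[0,0,0,0.0004,0.0009,0.002,1],[0,0,0,0,0,0,0.8],[0,0,0,0,0,0,0.7],[0,0,0,0,0,0,0],[0,0,0,0,0,0,0],[0,0,0,0,0,0,0],[0,0,0,0,0,0,0],[0,0,0,0,0,0,0]]'
python3 go.py .4726 -.307 .15
```

```text
time: 13.48
tool_pos: [0.4731, -0.3074, 0.0015]
tool_rot: [0.0, 0.988, 0.156, 0.0]
contact_force: [-1.1, 0.6, 5.0]
gripper_width: 0.67
t 13.48 pos [ 0.4731 -0.3074  0.0015] F [-1.1  0.6  5. ] w 0.67 tool d [-0.0002 -0.0003 -0.1485] norm 0.1485
x axis [0.951 0.309 0.001] z axis [ 1.e-03 -7.e-04 -1.e+00] q [-0.71  0.17  1.91  0.    1.07  0.55]
```

```bash
python3 -m creep '[[0,0,0,0,0,-0.01,0],[0,0,0,0,0,-0.02,0],[0,0,0,0,0,-0.03,0],[0,0,0,0,0,-0.03,0],[0,0,0,0,0,-0.03,0],[0,0,0,0.005,-0.009,-0.015,0],[0,0,0,0.016,-0.0272,0,0],[0,0,0,0.016,-0.0272,0,0],[0,0,0,0.016,-0.0272,0,0],[0,0,0,0.016,-0.0272,0,0],[0,0,0,0.016,-0.0272,0,0],[0,0,0,0.016,-0.0272,0,0],[0,0,0,0.015,-0.0255,0,0],[0,0,0,0.009,-0.016,0,0],[0,0,0,0,0,0,0],[0,0,0,0,0,0,0],[0,0,0,0,0,0,0],[0,0,0,0,0,0,0]]'
python3 go.py .5264 -.066 .125
python3 - <<'E'
from h import *
for c,r in(('side',(130,270,220,380)),):
    a=manip.grab_frame(c);cv2.imwrite(f'pics/p4{c}r.png',a)
    cv2.imwrite(f'pics/p4{c}.png',cv2.resize(a[r[0]:r[1],r[2]:r[3]],None,fx=4,fy=4,interpolation=cv2.INTER_CUBIC))
E
```

```text
time: 14.98
tool_pos: [0.5253, -0.066, 0.1355]
tool_rot: [0.0, 0.988, 0.156, -0.0]
contact_force: [-0.1, 0.1, -0.4]
gripper_width: 0.664
t 14.98 pos [ 0.5253 -0.066   0.1355] F [-0.1  0.1 -0.4] w 0.664 tool d [0.0011 0.0003 0.0105] norm 0.0106
x axis [ 0.952  0.307 -0.   ] z axis [ 0.e+00 -3.e-04 -1.e+00] q [-0.27 -0.1   1.92 -0.    1.31  0.99]
```

View pics/p4side.png

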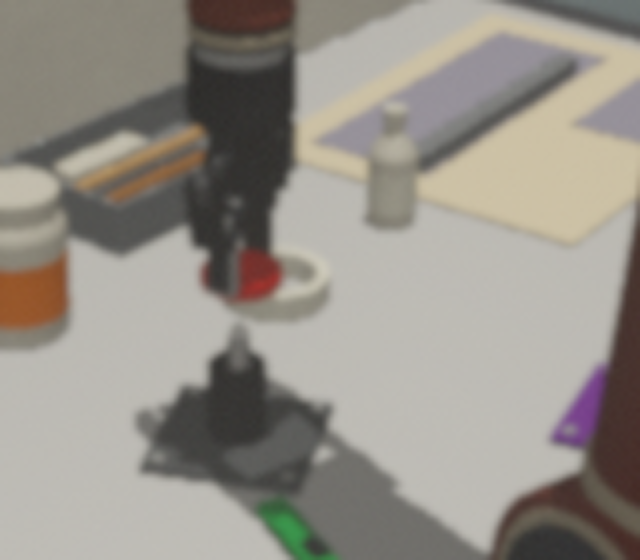

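```bash
python3 - <<'E'
from h import *
a=cv2.imread('pics/p4sider.png').astype(float); sat=a.max(2)-a.min(2)
for r in range(190,208,2): print(r,sat[r,264:298].astype(int))
p=np.array([.5253,-.066])
for z in(.13,.134,.138):
  for d in(0,.012):
    uv=proj(ring(.03,d)+[*p,z],'side'); print(z,d,uv.min(0).round(1),uv.max(0).round(1))
b=a.mean(2)
for r in(212,214,216): print(r,b[r,270:292].astype(int))
E
```

```text
190 [ 8  8  8  7  7  4  3  3  5  2  2  5  3  3  4  7  6  7  7  7  6  6  6  7
  8 10 10 10 10 10  9  9  9  9]
192 [ 8  9  9  8  7  7  8  7  6  3  3  5  5  3  9 16 26 35 39 39 35 26 20 16
 17 18 17 16 16 16 15 15 13 12]
194 [ 8  9  9  8  9 10 11 12  9  6  5  3  2  6 11 24 49 66 70 69 68 65 59 50
 38 28 21 19 18 18 17 19 18 18]
196 [ 8  9  9  8  9 14 24 29 18  7  3  2  5  5 13 28 56 72 76 72 70 70 71 68
 66 51 36 23 17 16 16 15 16 17]
198 [ 9  8  9  9 10 18 33 37 19  6  3  3  4  5 10 28 53 71 73 72 70 72 74 81
 85 76 49 27 19 16 14 15 15 16]
200 [  9   8   8   9  10  17  29  34  18   6   4   4   4   5  11  27  52  72
  81  90  99  99 101 100  94  68  36  18  11  11  12  14  16  18]
202 [  9   9   8   8   9  11  16  18  14  10   8   8   7   8  13  34  64  88
  97 100  99  96  87  73  52  35  22  17  16  15  16  17  18  19]
204 [ 8  8  8  9  9 10 10 11 11 13 16 19 22 26 33 47 60 67 66 63 58 50 41 35
 27 21 19 18 18 18 18 18 17 17]
206 [ 9  9  9  9  8  8  8  9  8  9 10 11 13 18 20 22 23 23 23 22 21 19 17 17
 16 17 16 16 16 16 16 16 17 16]
0.13 0 [269.1 196.8] [290.3 206.9]
0.13 0.012 [269.1 193.1] [290.4 203.1]
0.134 0 [269.1 195.5] [290.3 205.6]
0.134 0.012 [269.1 191.8] [290.4 201.8]
0.138 0 [269.1 194.3] [290.3 204.3]
0.138 0.012 [269.1 190.6] [290.4 200.5]
212 [183 183 183 183 184 182 177 161 142 132 135 148 166 178 182 183 183 183
 183 183 183 183]
214 [183 184 184 183 183 179 165 141 123 117 119 130 155 175 182 185 184 184
 184 184 184 184]
216 [184 183 183 181 177 168 145 118 104 105 105 113 141 167 178 182 184 184
 184 184 184 184]
```

```bash
python3 -m creep '[[0,0,0,0.0011,0.0003,0.01,0],[0,0,0,0,0,0.01,0],[0,0,0,0,0,0.006,0],[0,0,0,0,0,0.006,0],[0,0,0,0,0,0.006,0],[0,0,0,0,0,0,0]]'
python3 go.py .5264 -.066 .0695
```

```text
time: 15.53
tool_pos: [0.5254, -0.0648, 0.0953]
tool_rot: [-0.001, 0.988, 0.156, -0.002]
contact_force: [-0.8, -0.0, 0.2]
gripper_width: 0.663
t 15.53 pos [ 0.5254 -0.0648  0.0953] F [-0.8 -0.   0.2] w 0.663 tool d [0.0006 0.0015 0.0258] norm 0.0259
x axis [ 0.951  0.309 -0.003] z axis [-3.2e-03  9.0e-04 -1.0e+00] q [-0.26 -0.05  1.95 -0.    1.24  0.99]
```

```bash
python3 -m creep '[[0,0,0,0,0,0.006,0],[0,0,0,0,0,0.006,0],[0,0,0,0,0,0.006,0],[0,0,0,0,0,0,0],[0,0,0,0,0,0,0]]'
python3 go.py .5264 -.066 .0695
```

```text
time: 15.95
tool_pos: [0.5262, -0.0649, 0.0788]
tool_rot: [-0.0, 0.988, 0.156, -0.0]
contact_force: [-0.3, 0.4, -0.3]
gripper_width: 0.663
t 15.95 pos [ 0.5262 -0.0649  0.0788] F [-0.3  0.4 -0.3] w 0.663 tool d [-0.0002  0.0011  0.0093] norm 0.0094
x axis [ 0.951  0.309 -0.001] z axis [-1.e-03  2.e-04 -1.e+00] q [-0.26 -0.03  1.96 -0.    1.21  0.99]
```

```bash
python3 -m creep '[[0,0,0,0,0.001,0.004,0],[0,0,0,0,0,0.003,0],[0,0,0,0,0,0.0015,0],[0,0,0,0,0,0,0],[0,0,0,0,0,0,0]]'
python3 -m creep '[[0,0,0,0,0,0.0015,0],[0,0,0,0,0,0,0],[0,0,0,0,0,0,0]]'
python3 go.py .5264 -.066 .0695
```

```text
time: 16.37
tool_pos: [0.5269, -0.066, 0.0708]
tool_rot: [-0.0, 0.988, 0.156, -0.0]
contact_force: [-0.1, 0.1, -0.6]
gripper_width: 0.667
time: 16.62
tool_pos: [0.527, -0.066, 0.0695]
tool_rot: [0.0, 0.988, 0.156, 0.0]
contact_force: [0.3, -0.4, 0.4]
gripper_width: 0.664
t 16.62 pos [ 0.527  -0.066   0.0695] F [ 0.3 -0.4  0.4] w 0.664 tool d [-0.0006 -0.0002  0.    ] norm 0.0006
x axis [0.951 0.309 0.   ] z axis [ 2.e-04 -0.e+00 -1.e+00] q [-0.26 -0.01  1.96  0.    1.19  0.99]
```

```bash
python3 -m creep '[[0,0,0,0,0,0.001,0],[0,0,0,0,0,0,0],[0,0,0,0,0,0,0]]'
python3 -m creep '[[0,0,0,0,0,0.001,0],[0,0,0,0,0,0,0],[0,0,0,0,0,0,0]]'

```

```text
time: 16.87
tool_pos: [0.5273, -0.0659, 0.0695]
tool_rot: [-0.0, 0.988, 0.156, 0.0]
contact_force: [-3.1, 1.0, 4.6]
gripper_width: 0.664
time: 17.12
tool_pos: [0.5276, -0.066, 0.0695]
tool_rot: [-0.0, 0.988, 0.156, 0.0]
contact_force: [-4.5, 1.3, 10.4]
gripper_width: 0.663
```

```bash
python3 -m creep '[[0,0,0,0,0,-0.001,0],[0,0,0,0,0,0,1],[0,0,0,0,0,0,1],[0,0,0,0,0,0,1],[0,0,0,0,0,0,1],[0,0,0,0,0,-0.01,1],[0,0,0,0,0,-0.02,1],[0,0,0,0,0,-0.025,1],[0,0,0,0,0,-0.025,1],[0,0,0,0,-0.01,-0.015,1],[0,0,0,0.001,-0.03,0,1],[0,0,0,0.001,-0.036,0,1],[0,0,0,0.001,-0.036,0,1],[0,0,0,0.001,-0.036,0,1],[0,0,0,0.001,-0.036,0,1],[0,0,0,0.001,-0.036,0,1],[0,0,0,0.001,-0.036,0,1],[0,0,0,0.001,-0.036,0,1],[0,0,0,0.001,-0.036,0,1],[0,0,0,0.001,-0.03,0,1]]'
python3 -m creep '[[0,0,0,0,-0.005,0,1],[0,0,0,0,0,0,1],[0,0,0,0,0,0,1]]'
python3 go.py .4245 .2836 .04
python3 - <<'E'
from h import *
for c,r in(('side',(170,340,170,330)),('top',(170,280,180,340))):
    a=manip.grab_frame(c);cv2.imwrite(f'pics/p5{c}r.png',a)
    cv2.imwrite(f'pics/p5{c}.png',cv2.resize(a[r[0]:r[1],r[2]:r[3]],None,fx=4,fy=4,interpolation=cv2.INTER_CUBIC))
E
```

```text
time: 18.78
tool_pos: [0.425, 0.2798, 0.1643]
tool_rot: [-0.0, 0.988, 0.157, 0.001]
contact_force: [0.3, -0.6, -0.2]
gripper_width: 1.0
time: 19.03
tool_pos: [0.4244, 0.2822, 0.1637]
tool_rot: [0.0, 0.988, 0.157, 0.0]
contact_force: [0.1, -0.4, -0.2]
gripper_width: 1.002
t 19.03 pos [0.4244 0.2822 0.1637] F [ 0.1 -0.4 -0.2] w 1.002 tool d [ 0.0005 -0.0014  0.1237] norm 0.1237
x axis [0.951 0.309 0.   ] z axis [ 4.e-04 -4.e-04 -1.e+00] q [ 0.44 -0.18  1.95 -0.    1.37  1.7 ]
```

View pics/p5side.png

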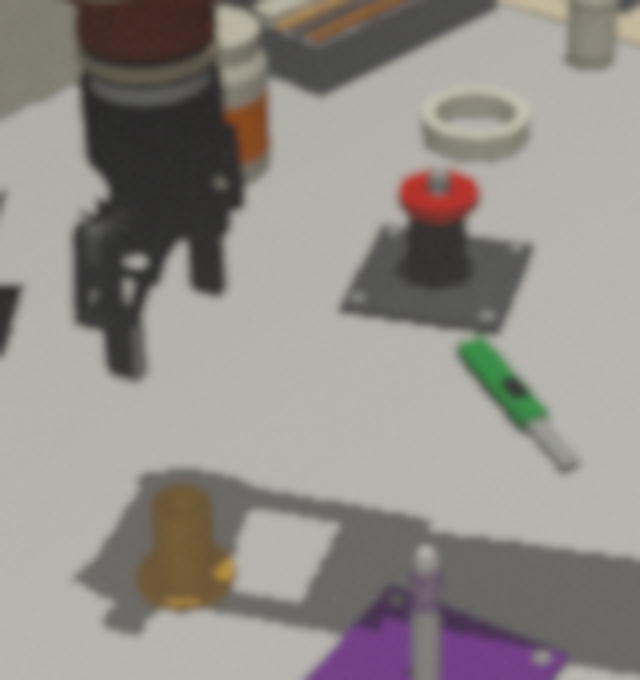

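View pics/p5top.png

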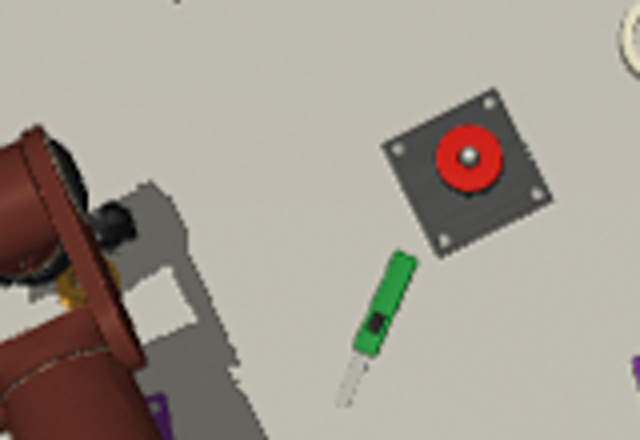

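The washer lies flat on the spacer, at side (280,218) and top (297,209). The bushing at side (215,306) is under the gripper.

```bash
python3 -m creep '[[0,0,0,0.0005,-0.0014,0.02,1],[0,0,0,0,0,0.03,1],[0,0,0,0,0,0.03,1],[0,0,0,0,0,0.025,1],[0,0,0,0,0,0.02,1],[0,0,0,0,0,0.01,1],[0,0,0,0,0,0,1],[0,0,0,0,0,0,1],[0,0,0,0,0,0,1],[0,0,0,0,0,0,1]]'
python3 go.py .4245 .2836 .025
python3 - <<'E'
from h import *
for c,r in(('side',(230,340,170,270)),):
    a=manip.grab_frame(c)
    cv2.imwrite(f'pics/p6{c}.png',cv2.resize(a[r[0]:r[1],r[2]:r[3]],None,fx=5,fy=5,interpolation=cv2.INTER_CUBIC))
E
```

```text
time: 19.97
tool_pos: [0.426, 0.2844, 0.0304]
tool_rot: [-0.001, 0.988, 0.156, 0.002]
contact_force: [-0.1, -0.4, 0.2]
gripper_width: 1.003
t 19.97 pos [0.426  0.2844 0.0304] F [-0.1 -0.4  0.2] w 1.003 tool d [-0.0017  0.0003  0.0054] norm 0.0057
x axis [0.951 0.308 0.004] z axis [ 0.0033  0.0016 -1.    ] q [0.44 0.   2.03 0.   1.11 1.7 ]
```

View pics/p6side.png

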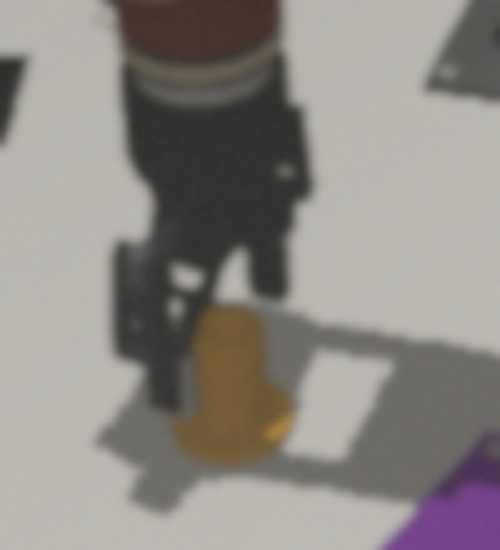

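The fingers straddle the sleeve at side (216,300), clear of the flange. Closing.

```bash
python3 -m creep '[[0,0,0,-0.001,0,0.003,1],[0,0,0,0,0,0,1],[0,0,0,0,0,0,1],[0,0,0,0,0,0,1]]'
python3 -m creep '[[0,0,0,0,0,0,0],[0,0,0,0,0,0,0],[0,0,0,0,0,0,0],[0,0,0,0,0,0,0],[0,0,0,0,0,0,0],[0,0,0,0,0,0,0],[0,0,0,0,0,0,0],[0,0,0,0,0,0,0]]'
python3 go.py .4245 .2836 .175
```

```text
time: 20.35
tool_pos: [0.4234, 0.2836, 0.0255]
tool_rot: [-0.0, 0.988, 0.156, 0.0]
contact_force: [-0.4, 0.0, -0.1]
gripper_width: 1.001
time: 21.02
tool_pos: [0.4235, 0.2839, 0.0256]
tool_rot: [-0.0, 0.988, 0.156, 0.0]
contact_force: [-0.2, 1.7, 1.1]
gripper_width: 0.396
t 21.02 pos [0.4235 0.2839 0.0256] F [-0.2  1.7  1.1] w 0.396 tool d [ 0.0009  0.0005 -0.1494] norm 0.1494
x axis [0.951 0.309 0.   ] z axis [ 2.e-04  6.e-04 -1.e+00] q [0.44 0.01 2.03 0.   1.1  1.7 ]
```

```bash
python3 -m creep '[[0,0,0,0,0,-0.01,0],[0,0,0,0,0,-0.02,0],[0,0,0,0,0,-0.03,0],[0,0,0,0,0,-0.03,0],[0,0,0,0,0,-0.03,0],[0,0,0,0,0.01,-0.015,0],[0,0,0,-0.001,0.03,0,0],[0,0,0,-0.001,0.035,0,0],[0,0,0,-0.001,0.035,0,0],[0,0,0,-0.001,0.035,0,0],[0,0,0,-0.001,0.035,0,0],[0,0,0,-0.001,0.035,0,0],[0,0,0,-0.001,0.035,0,0],[0,0,0,-0.001,0.035,0,0],[0,0,0,-0.001,0.035,0,0],[0,0,0,-0.001,0.03,0,0],[0,0,0,0,0.0146,0,0],[0,0,0,0,0,0,0],[0,0,0,0,0,0,0],[0,0,0,0,0,0,0]]'
python3 go.py .5264 -.066 .14
python3 - <<'E'
from h import *
for c,r in(('side',(130,270,220,360)),):
    a=manip.grab_frame(c);cv2.imwrite(f'pics/p7{c}r.png',a)
    cv2.imwrite(f'pics/p7{c}.png',cv2.resize(a[r[0]:r[1],r[2]:r[3]],None,fx=4,fy=4,interpolation=cv2.INTER_CUBIC))
p=manip.state()['tool_pos']; sat=a.astype(float).max(2)-a.min(2)
for r in range(184,212,3): print(r,sat[r,262:298].astype(int))
uv=proj(ring(.03,-.0256)+p,'side'); print(uv.min(0).round(1),uv.max(0).round(1))
uv=proj(ring(.03,-.0176)+p,'side'); print(uv.min(0).round(1),uv.max(0).round(1))
E
```

```text
time: 22.68
tool_pos: [0.5255, -0.0654, 0.1595]
tool_rot: [-0.001, 0.988, 0.156, -0.001]
contact_force: [0.3, 0.1, -5.4]
gripper_width: 0.396
t 22.68 pos [ 0.5255 -0.0654  0.1595] F [ 0.3  0.1 -5.4] w 0.396 tool d [0.0007 0.0008 0.0195] norm 0.0195
x axis [ 0.951  0.309 -0.002] z axis [-0.0022  0.0011 -1.    ] q [-0.26 -0.12  1.9   0.    1.36  0.99]
184 [ 3  3  3  3  4  4  5  6  6  8  7  6  3  4  2  3  4  7 19 38 57 63 57 37
 17 11  9  8  8  9  9  9  9  8  9  8]
187 [ 6  7  7  8  8  9  8  8  8  8  7  7  4  4  3  4  4  7 18 38 56 62 56 36
 18 11  8  8  8  8  8  8  9  8  9  9]
190 [ 9  9  8  8  9  8  8  8  8  8  7  8  6  5  3  3  4  8 18 38 56 61 54 35
 19 12 10 10  9  9 10  9 10  9  9  9]
193 [ 8  8  8  9  8  9  9  9  8  9 10  9  7  6  5  5  5  8 19 38 55 60 53 41
 28 21 18 18 19 18 19 18 18 17 16 15]
196 [ 9  9  8  8  9  9  9 13 18 28 40 47 47 44 41 39 37 39 47 56 62 61 58 56
 53 48 38 30 21 17 16 16 15 17 15 17]
199 [ 8  8  9  8  9 10 12 22 40 56 59 60 59 59 61 64 67 66 66 65 63 62 61 64
 68 71 70 55 29 16 12 12 13 15 15 16]
202 [  9   8   8   8   8   8   9  13  22  34  47  56  59  63  71  78  83  93
 100 102 102 101  97  95  89  73  50  29  19  15  14  16  17  18  18  19]
205 [ 9  9  9  9  8  9  9  8  9 10 10 12 14 19 27 34 40 39 40 39 36 34 30 25
 22 20 18 18 16 18 17 17 18 17 16 16]
208 [ 9  9  9  9  9  8  8  8  8  9  8  9  8  9  8  9  9 11 12 13 15 15 15 15
 16 14 16 17 16 16 16 15 15 15 13 13]
211 [ 9  8  9  9  9  8  8  9  8  8  9  9 10 11 12 12  9  9  9 10 13 13 12 12
 10 10 10 10 10  9  9  9  9  8  9  8]
[268.8 195.6] [290.  205.6]
[268.8 193.1] [290.1 203.1]
```

View pics/p7side.png

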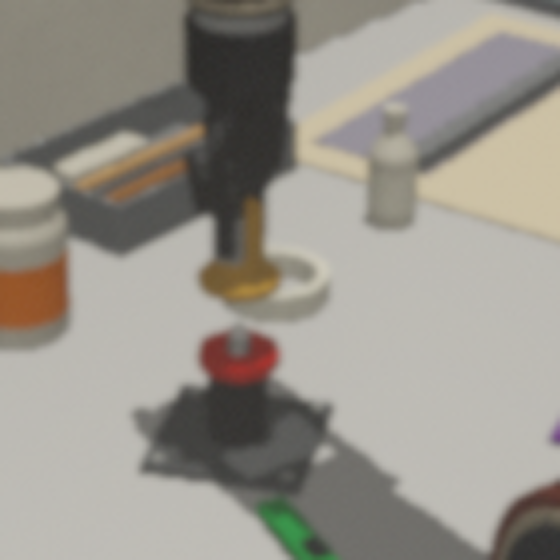

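The bushing is held flange down at side (280,200), over the post tip at (280,212). Both are centred on the same column, so I'm lowering it.

```bash
python3 -m creep '[[0,0,0,0.0009,0.0008,0.012,0],[0,0,0,0,0,0.012,0],[0,0,0,0,0,0.006,0],[0,0,0,0,0,0.006,0],[0,0,0,0,0,0,0]]'
python3 go.py .5264 -.066 .1056
```

```text
time: 23.15
tool_pos: [0.526, -0.0661, 0.1217]
tool_rot: [-0.001, 0.988, 0.156, -0.002]
contact_force: [-0.5, -0.5, -6.3]
gripper_width: 0.396
t 23.15 pos [ 0.526  -0.0661  0.1217] F [-0.5 -0.5 -6.3] w 0.396 tool d [0.0005 0.0001 0.0161] norm 0.0161
x axis [ 0.951  0.309 -0.004] z axis [-0.0043  0.0012 -1.    ] q [-0.27 -0.08  1.93 -0.    1.29  0.99]
```

```bash
python3 -m creep '[[0,0,0,0,0,0.006,0],[0,0,0,0,0,0.006,0],[0,0,0,0,0,0,0],[0,0,0,0,0,0,0]]'
python3 go.py .5264 -.066 .1056
```

```text
time: 23.48
tool_pos: [0.5273, -0.0668, 0.112]
tool_rot: [-0.0, 0.988, 0.156, -0.0]
contact_force: [0.0, -0.3, -4.7]
gripper_width: 0.394
t 23.48 pos [ 0.5273 -0.0668  0.112 ] F [ 0.  -0.3 -4.7] w 0.394 tool d [-0.0006 -0.001   0.0064] norm 0.0065
x axis [ 0.951  0.309 -0.001] z axis [-8.e-04  2.e-04 -1.e+00] q [-0.27 -0.06  1.94 -0.    1.27  0.99]
```

```bash
python3 -m creep '[[0,0,0,0,0,0.003,0],[0,0,0,0,0,0.002,0],[0,0,0,0,0,0.001,0],[0,0,0,0,0,0,0],[0,0,0,0,0,0,0]]'
python3 -m creep '[[0,0,0,0,0,0.0015,0],[0,0,0,0,0,0,0],[0,0,0,0,0,0,0]]'
python3 go.py .5264 -.066 .1056
```

```text
time: 23.9
tool_pos: [0.5276, -0.0668, 0.1065]
tool_rot: [0.0, 0.988, 0.156, 0.0]
contact_force: [1.3, -0.1, -5.9]
gripper_width: 0.394
time: 24.15
tool_pos: [0.5281, -0.0669, 0.1056]
tool_rot: [0.0, 0.988, 0.156, 0.001]
contact_force: [-0.0, 1.3, -3.5]
gripper_width: 0.394
t 24.15 pos [ 0.5281 -0.0669  0.1056] F [-0.   1.3 -3.5] w 0.394 tool d [-0.0014 -0.0014  0.    ] norm 0.002
x axis [0.951 0.309 0.001] z axis [ 1.3e-03 -4.0e-04 -1.0e+00] q [-0.27 -0.06  1.94 -0.    1.26  0.99]
```

```bash
python3 -m creep '[[0,0,0,-0.001,-0.0008,0.001,0],[0,0,0,0,0,0,0],[0,0,0,0,0,0,0]]'
python3 -m creep '[[0,0,0,0,0,0.0005,0],[0,0,0,0,0,0,0],[0,0,0,0,0,0,0]]'

```

```text
time: 24.4
tool_pos: [0.5279, -0.0668, 0.1056]
tool_rot: [0.001, 0.988, 0.156, 0.002]
contact_force: [1.7, -0.2, 3.2]
gripper_width: 0.399
time: 24.65
tool_pos: [0.528, -0.0669, 0.1056]
tool_rot: [0.001, 0.988, 0.156, 0.002]
contact_force: [0.6, -1.0, 5.8]
gripper_width: 0.398
```

```bash
python3 -m creep '[[0,0,0,0,0,-0.0005,0],[0,0,0,0,0,0,0.6],[0,0,0,0,0,0,1],[0,0,0,0,0,0,1],[0,0,0,0,0,0,1],[0,0,0,0,0,0,1],[0,0,0,0,0,0,1],[0,0,0,0,0,-0.01,1],[0,0,0,0,0,-0.02,1],[0,0,0,0,0,-0.025,1],[0,0,0,0,0,-0.025,1],[0,0,0,-0.01,0.01,-0.02,1],[0,0,0,-0.015,0.025,0,1],[0,0,0,-0.015,0.03,0,1],[0,0,0,-0.015,0.03,0,1],[0,0,0,-0.015,0.03,0,1],[0,0,0,-0.015,0.03,0,1],[0,0,0,-0.01,0.02,0,1],[0,0,0,0,0,0,1],[0,0,0,0,0,0,1]]'
python3 - <<'E'
from h import *
D=__import__('pickle').load(open('d0.pkl','rb'))
for c,r in(('side',(130,270,180,360)),('top',(140,270,230,410))):
    a=manip.grab_frame(c)
    cv2.imwrite(f'pics/p8{c}.png',cv2.resize(a[r[0]:r[1],r[2]:r[3]],None,fx=4,fy=4,interpolation=cv2.INTER_CUBIC))
    roi=(250,180,312,225) if c=='side' else (280,192,315,226)
    print(c,'bushing',fit('bushing',a,c,(258,180,302,214) if c=='side' else(282,190,313,222),np.array([.5264,-.066]),.08))
    d=np.abs(a.astype(int)-D[c]).max(2)>40; cv2.imwrite(f'pics/d{c}.png',d.astype(np.uint8)*255)
print(manip.state()['time'],manip.state()['contact_force'])
E
```

```text
time: 26.32
tool_pos: [0.4899, -0.263, 0.2045]
tool_rot: [-0.0, 0.988, 0.155, 0.0]
contact_force: [-0.2, -0.3, 0.9]
gripper_width: 1.0
side bushing (array([ 0.5275604 , -0.06708369]), np.float64(0.07040268716420127))
top bushing (array([ 0.52656752, -0.06624477]), np.float64(0.12690398780439016))
26.4167 [1.013888   0.24645918 0.14831245]
```

View pics/p8side.png

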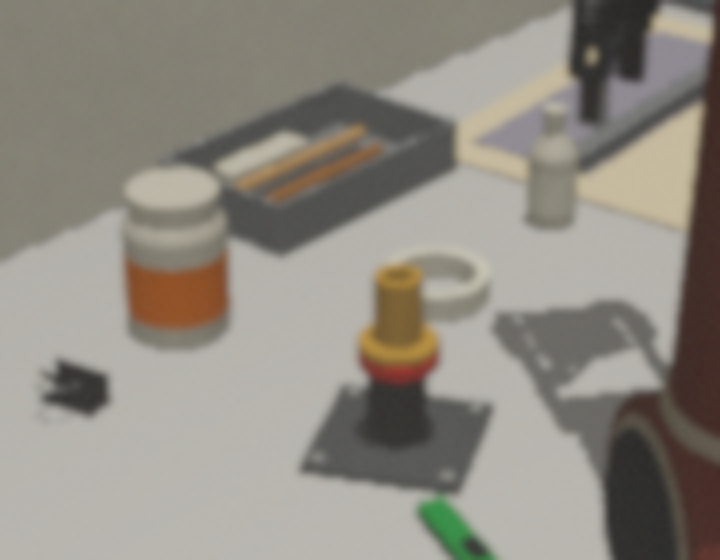

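View pics/p8top.png

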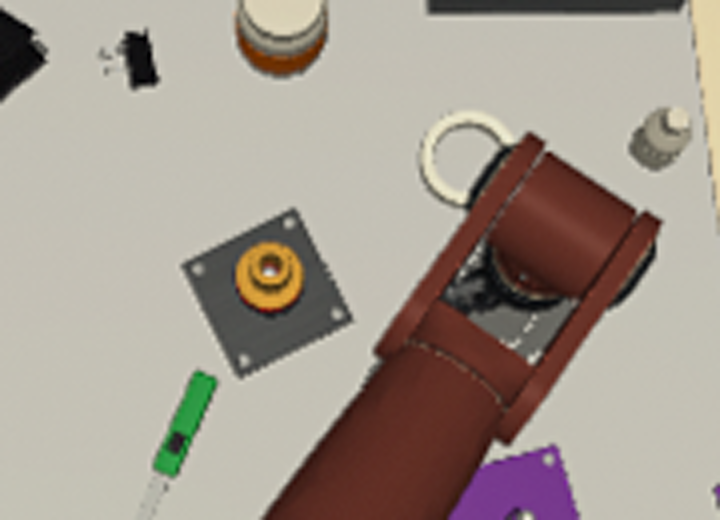

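View pics/dtop.png

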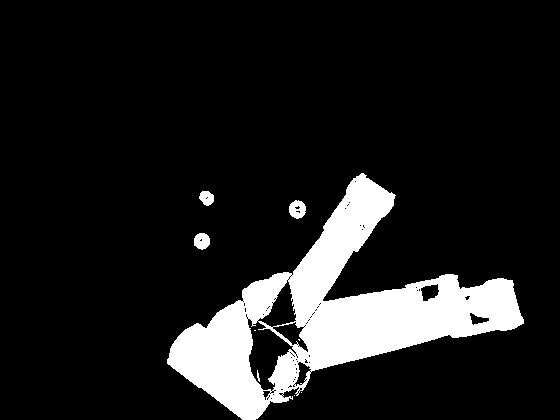

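The stack stands upright at side (280,215) and top (297,209). The difference picture shows only the parts and the arm changed, so no bystander moved. Handing in.

```bash
python3 - <<'E'
from plant import manip
print(manip.job_done())
E
```

```text
the job is handed in; nothing more can be done
None
```

I put the spacer, then the washer, then the bushing (flange down) on the dark stand's post. I lowered each one in the gripper until the force reading showed it was seated, then let go. The job was handed in at about 26.4 s; no verdict was reported.

**Checks that passed:**
- The last pictures from both cameras show the stack upright, in the right order and with no visible gaps.
- Fitted with its underside at 80 mm, the bushing's outline puts its axis at (0.5276, -0.0671) from the side camera and (0.5266, -0.0662) from the top. Each is within about 1.3 mm of that camera's own estimate of the post.
- The top difference picture shows changes only at the three parts' old places, the stand and the arm. The arm was clear of everything.

**Small disagreements:**
- The two cameras differed by 1–4 mm on where things lay, so I used averages.
- The networks gave some wrong labels, such as the cutter as a spacer and the jar as a washer. I discarded those after comparing them with the pictures.

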